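Scoop the beads into the toy trolley and pull out its handle

ROBOT

A 6-joint arm with a two-finger parallel gripper is mounted at the origin on the work surface. World frame = base frame: x ahead of the robot, y to its left, z up, the work surface at z = 0. Lengths are in mm, angles in rad, forces in N, time in s.
With the tool pointing down it reaches from about 400 to 925 mm from the base axis. Payload 12.5 kg.
Tool frame: the origin (TCP) lies on the centre line of the jaws, within the pads' length; the fingertips stand 17 mm ahead of it and the grasp point (between the pads) lies 2 mm behind it; z points along the fingers, y is the line along which they close (so a half turn about z gives the same grasp; the last joint's range is limited). The gripper opens to 95 mm and grips with 3 to 60 N. Pads are 20 mm wide; open, the fingers measure 119 mm over their backs; the gripper's body (75 mm by 180 mm) begins 59 mm behind the grasp point.
Start: joints at [-1.44, 0.491, 1.559, -0, 1.092, -0.106], TCP at [146.643, -607.57, 231.661] pointing down, gripper open.
Joint ranges: [-3.1, 3.1], [-0.84, 2.19], [0.05, 2.79], [-1.13, 4.28], [0.06, 2.93], [-2.69, 2.69]. Speed limits (rad/s): [2.22, 2.22, 2.79, 3.14, 3.14, 3.14].

INTERFACE

Orientations are given as [roll, pitch, yaw] about the fixed x, y, z axes, in that order (R = Rz(yaw) Ry(pitch) Rx(roll)).
In Python, from cell import env gives the robot as it stands.
- The arm moves only by the tool drive_tool, never from a script. Its argument "deltas" is text: rows parted by semicolons, each of 4 numbers parted by spaces: the shift along the world's x, y, z normalised to -1 to 1, where 1 is 100 mm, then the turn about the world's z normalised to -1 to 1, where 1 is 180 degrees. A call has 1 to 10 rows; each row shifts and turns the commanded pose from where the row before left it; what a row does not reach is not made up. A row lasts 1/12 s, in which the tool goes at most 41.7 mm and 7.16 degrees, less where a joint would pass 70% of its speed; a pose out of reach is approached as far as the arm can. A call with a number of a shift or a turn outside -1 to 1 is refused whole. A call with a gripper value outside its range is refused whole. "gripper" is the closure, from 0 (fully open) to 1 (shut), set as the call begins (left out, the last holds). The fingers move at their own pace and stop on an object; the grip force is fixed at half the most. Time passes only in rows, so rows that do not move let the fingers close. It gives the time, the measured TCP pose, the force, the opening and the grip force at its end, in the units of the state.
- env.state(): the state, without advancing time (a new reading comes with each control period).
- env.read_camera(name): name is "scene" or "top"; returns (picture, depth): 400x640x3 uint8, red, green, blue; 400x640 float32, mm along the optical axis (not along the pixel's ray), 0 where there is no reading.
- env.camera_params(name): a dict with "mtx" (3x3 intrinsics, pixels), "camera_from_world" (4x4, takes a point from world to camera coordinates). Camera axes: x right, y down, z forward; pixel columns grow to the right and rows downward; lengths in mm; the calibration is good to about 2 mm. A picture is of the moment at which its call begins. camera_params takes no time and is no camera call.
- env.job_done(): hands the job in; it is judged then, once.
The state is a dict: "t": time; "joints": joint angles; "qvel": joint speeds; "tau": joint torques, N m; "eef_pos": TCP position; "tcp_rot": TCP orientation; "ft_force": force on the tool from outside, world axes, zero at the start; "moment": the same for the moment, N m; "opening": opening from 0.0 (shut) to 1.0 (fully open); "grip_force": force on a finger pad.
Only numpy, scipy, OpenCV 4.12 (cv2) and the standard library are available. Lean on these libraries where they do the work, as an engineer would, in place of code of your own. Each camera call takes 0.05 s, during which the arm holds its last target. There are 200 camera calls.

TASK

Use the yellow scoop to take up all three big beads from the blue tray and tip them into the tub of the little green trolley, without spilling any bead on the bench or touching the beads with the gripper, then set the scoop down right way up, in the tray or flat on the bench. Next squeeze the red button in the trolley's T-handle and, keeping it squeezed, pull the handle straight up past its first stop to the second, fully out, ready for the child to wheel away: finish still holding the handle there, button squeezed in. Leave the other toys where they are.

Things in the scene. Friction and masses are not known exactly. Their poses are not given: they have to be found in the camera images.
- tray: Blue open bead tray fixed to the bench, outer 208 x 108 x 26 mm (long side along its own x), walls and floor 4 mm thick. Origin: centre of its underside, on the bench; z up. The scoop stands at its -x end with its mouth towards +x; the beads lie in the +x half.
- scoop: Yellow toy scoop, loose, about 90 g: flat pan 84 mm long (x -42 to +42), lip 92 mm wide (y), floor 2 mm thick, 1 mm at the lip; mouth at +x, back wall 36 mm high at -x, side walls 30 mm high, 18 mm in front, starting 18 mm behind the lip and narrowing to the back. A post on the back wall carries an orange handle bar over the pan. Origin: centre of underside; z up. 4 mm spare each side in the tray.
- scoop_bar (a point): Where to grip the scoop: centre of the free part of its flat-sided orange handle bar, which runs along the scoop's x (x -43 to +31 mm), 16 mm wide (y) and 18 mm tall (z), at scoop coordinates (-4, 0, 68) mm. Axes as the scoop's.
- scoop_pan (a point): Middle of the scoop's pan, 18 mm above its underside, at scoop coordinates (0, 0, 18) mm.
- bead1: Round red bead, smooth ball of 25 mm diameter, 10 g, loose, rolls easily. Origin: its centre.
- bead2: Round purple bead, smooth ball of 25 mm diameter, 10 g, loose, rolls easily. Origin: its centre.
- bead3: Round pale wood bead, smooth ball of 25 mm diameter, 10 g, loose, rolls easily. Origin: its centre.
- trolley: Green toy trolley, firm on braked wheels (it does not roll or lift). Origin: on the bench under its middle; x points from the tub to the white mast housing and T-handle, z up. Tub inside: x -76 to +56, y -81 to +81 mm, floor 34 mm, rim 107 mm above the bench. Housing: x +60 to +94, y -70 to +70 mm, top 150 mm high. A flat mast 13 mm thick rises from it at x +74 mm to the handle bar.
- tub_in (a point): Centre of the tub's inner floor, at trolley coordinates (-10, 0, 34) mm.
- handle_grip (a point): Centre of the T-handle's black grip bar, where to squeeze it from above: bar 20 mm thick (x), 130 mm long (y), 24 mm tall (z), at trolley coordinates (74, 0, 188) mm while the handle is down, rising with it; axes as the trolley's. One finger on the bar's -x face, the other on the red button in the middle of its +x face.
- release (a joint): Red release button on the grip bar's +x face: 30 mm wide (y), 15 mm tall, 7 mm proud of the bar. In m, 0 out to 0.006 fully pressed (towards the trolley's -x). Sprung: 3 N to start, 6 N fully in. Out, its catch locks the handle at each stop; pressed over 5 mm the handle slides freely; it springs out when let go.
- handle (a joint): How far the handle is pulled up, in m: 0 down (locked), first stop 0.050, second stop 0.100 (end of travel). Pulling up needs about 3 N while the button is pressed; with the button out the catch blocks it, and with the button pressed and no hold the handle sinks back under its own weight.
- turtle: Bystander: green plastic turtle, about 110 x 80 x 45 mm, loose. Origin: centre of its underside.
- xylophone: Bystander: wooden xylophone with eight coloured bars and its mallet on top, 118 x 270 x 55 mm, loose. Origin: centre of its underside.
- bead_box: Bystander: clear plastic round bead box with white twist cap, 70 mm diameter, 82 mm tall, shut, loose. Origin: centre of its underside.
- spatula: Bystander: red silicone spatula toy, 200 mm long, lying flat, loose. Origin: under its middle.
Things that resemble listed ones, but are neither listed nor needed, are in the scene too. Of the things shaped like the scoop, the yellow one is meant.

How it is judged:
By the outcome, as a careful person would: the job done as asked, in the order asked, and still so for the second after the job is handed in, while the arm keeps its last pose, push and grip.
It also fails if it takes over 72 s, if anything falls off the work surface, if the arm or the gripper's body presses on something with over 40 N, if the wrist force passes 120 N, or if a joint passes its speed limit or range.

## Working session

There is one attempt and no reset: what is moved stays moved. The work goes in short steps, Python scripts to look and compute and a tool call to move; the robot and the scene stay as the last step left them, time stands still between calls to the robot, and variables do not carry over. Pictures are saved under pics/ and viewed, at most 10 in all, crops included, and the job is handed in when it is done.

Besides the shell and the picture viewer there is one more tool, called after "Emit:" in YAML: its name, and indented under it one key for each argument. drive_tool: Moves the arm, as the interface text tells. Its arguments: {"type":"object","properties":{"deltas":{"type":"string"},"gripper":{"type":"number"}},"required":["deltas"]}

```bash
ls; mkdir -p pics; cat > h.py <<'E'
import numpy as np, cv2
from cell import env
def cloud(name):
    im,d=env.read_camera(name); p=env.camera_params(name); K=np.array(p["mtx"]); T=np.linalg.inv(np.array(p["camera_from_world"]))
    v,u=np.mgrid[0:400,0:640]; c=np.stack([(u-K[0,2])/K[0,0]*d,(v-K[1,2])/K[1,1]*d,d,np.ones_like(d)],-1)
    w=(c@T.T)[...,:3]; w[d==0]=np.nan
    return im,w
def save(im,n,s=1): cv2.imwrite('pics/'+n,cv2.resize(im[...,::-1],None,fx=s,fy=s,interpolation=cv2.INTER_CUBIC))
E
python3 - <<'E'
from h import *
for n in("scene","top"):
    im,w=cloud(n); save(im,n+"0.png",1.25); np.savez("/tmp/"+n,im=im,w=w)
print(env.state())
E
```

```text
pics
{'t': 0.1, 'joints': array([-1.43962373e+00,  4.91497756e-01,  1.55938677e+00, -5.52488107e-06,
        1.09170372e+00, -1.05591690e-01]), 'qvel': array([-0.00037203, -0.00078382, -0.00135282, -0.00089303,  0.00212837,
       -0.00067516]), 'tau': array([ 4.65450139e-03, -6.13623548e+01, -2.58605397e+01,  6.94576604e-02,
        4.70563956e-02, -5.55392728e-05]), 'eef_pos': array([ 146.59884806, -607.35985546,  231.12172223]), 'tcp_rot': array([-3.14060209e+00, -1.00057951e-04,  2.36766783e-01]), 'ft_force': array([-0.24323281,  0.72754925, -0.45292096]), 'moment': array([-0.05548712, -0.02354366, -0.00589146]), 'grip_force': 0.0, 'opening': 1.0018752760560996}
```

View pics/scene0.png

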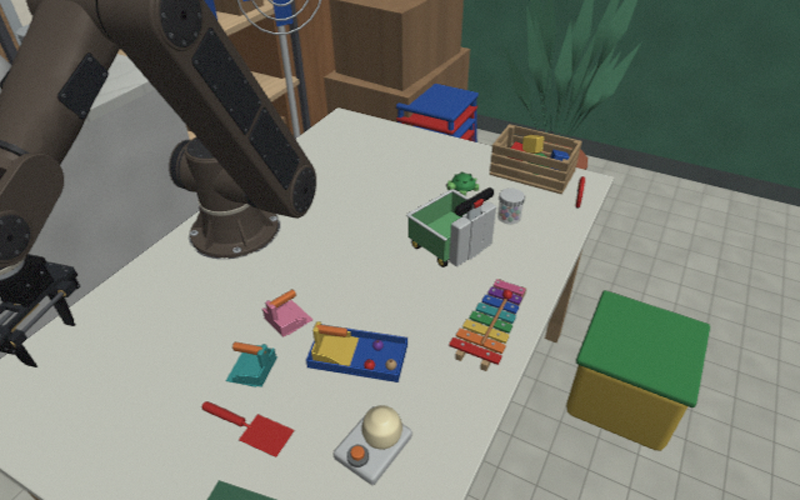

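View pics/top0.png

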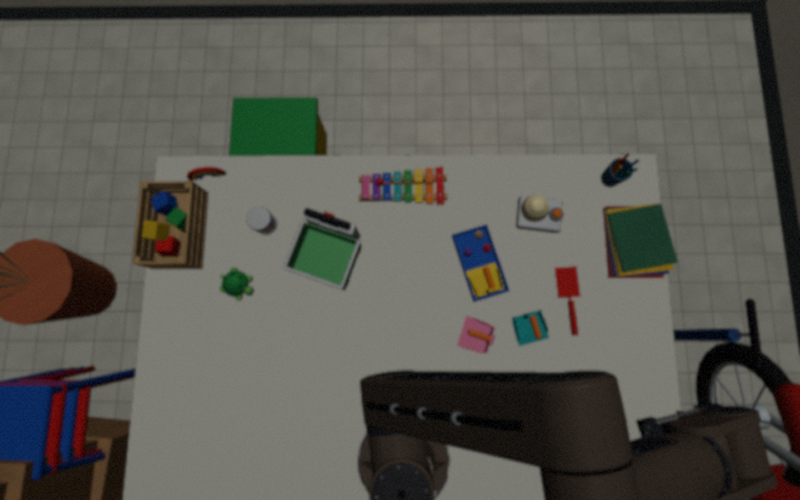

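Yellow scoop: top (480,278) in the blue tray. The pink one at (476,335) and teal one at (530,327) are look-alikes outside the tray. Beads lie at (478,235), (467,252), (486,248). The trolley is at (325,250) with its handle at (330,217).

```bash
cat > m.py <<'E'
from h import *
def rect(m,w,zlo,zhi):
    p=w[m]; p=p[(p[:,2]>zlo)&(p[:,2]<zhi)]; r=cv2.minAreaRect(p[:,:2].astype(np.float32)); return len(p),np.round(r[0],1),np.round(r[1],1),round(r[2],1),'z med',round(float(np.median(p[:,2])),1)
if __name__=="__main__":
  for n in("top","scene"):
    f=np.load("/tmp/%s.npz"%n); im,w=f["im"],f["w"]; hsv=cv2.cvtColor(im,cv2.COLOR_RGB2HSV).astype(int); H,S,V=[hsv[...,i] for i in range(3)]
    x,y,z=w[...,0],w[...,1],w[...,2]; ok=(x>300)&(x<900)&(abs(y)<500)
    near=lambda a,b,r:(abs(x-a)<r)&(abs(y-b)<r)
    print(n,"bench z",np.nanmedian(z[(S<40)&ok]))
    blue=ok&(H>105)&(H<125)&(S>150)&(z<40); print("blue",rect(blue,w,-5,40), rect(blue,w,15,40))
    c=np.median(w[blue],0); nt=near(c[0],c[1],120)
    yel=nt&(H>20)&(H<32)&(S>140); print("yel",rect(yel,w,-5,90))
    org=nt&(H>5)&(H<18)&(S>150)&(z>60); print("bar",rect(org,w,60,95)) if org.sum()>5 else 0
    for nm,mm in(("red",((H<5)|(H>174))&(S>150)),("pur",(H>128)&(H<170)&(S>70)),("wood",(H>5)&(H<20)&(S>60)&(z<45))):
        q=w[nt&mm&(z>8)&(z<50)]; print(nm,len(q),np.round(np.median(q,0),0) if len(q) else '')
    grn=ok&(H>45)&(H<80)&(S>70)&(y>0); print("green",rect(grn,w,80,125) if (grn&(z>80)).sum() else '',"tubfloor",rect(grn,w,25,45))
    tall=ok&(y>0)&(z>175)&(z<230); print("hbar",rect(tall,w,190,215), "housing",rect(ok&(y>0),w,143,156), "rim",rect(ok&(y>0),w,100,112))
E
python3 m.py
python3 - <<'E'
from h import *
a=np.load("/tmp/scene.npz")["im"]; b=np.load("/tmp/top.npz")["im"]
save(np.hstack([cv2.resize(a[225:325,185:345],(400,250),interpolation=2),cv2.resize(b[170:290,340:470],(400,250),interpolation=2)]),"crop.png")
E
```

```text
top bench z 0.38722132251450603
blue (684, array([ 657.3, -134.2]), array([484.6, 172. ]), 40.8, 'z med', 4.7) (93, array([ 670.7, -120. ]), array([445.6, 167.9]), 40.8, 'z med', 28.4)
yel (303, array([ 510.3, -234. ]), array([71.1, 88.5]), 11.7, 'z med', 6.6)
bar (54, array([ 508.1, -236.7]), array([50.9, 12.8]), 16.4, 'z med', 80.0)
red 10 [ 598. -243.   28.]
pur 36 [ 589. -214.   26.]
wood 15 [ 638. -221.   26.]
green (142, array([617.2, 243.2]), array([ 93.9, 198.4]), 18.6, 'z med', 102.0) tubfloor (1557, array([585.9, 216. ]), array([186.1, 611.1]), 30.5, 'z med', 34.6)
hbar (258, array([646.9, 198. ]), array([128.3,  26.2]), 70.4, 'z med', 198.9) housing (143, array([647. , 198.9]), array([139.6,  34. ]), 70.9, 'z med', 149.7) rim (404, array([574.6, 224.8]), array([178.8, 166.7]), 70.6, 'z med', 106.8)
scene bench z -0.4332912558781459
blue (1497, array([ 668.2, -137.5]), array([509.4, 158.9]), 44.8, 'z med', 7.2) (499, array([ 668.3, -136.6]), array([507.9, 157.8]), 44.8, 'z med', 23.8)
yel (558, array([ 509.1, -236.4]), array([76.8, 95.6]), 9.2, 'z med', 6.3)
bar (138, array([ 506.6, -242.2]), array([59.2, 15.3]), 15.8, 'z med', 77.6)
red 46 [ 603. -250.   24.]
pur 55 [ 591. -195.   24.]
wood 52 [ 643. -227.   24.]
green (305, array([566.7, 225.9]), array([178.3, 143.9]), 71.3, 'z med', 89.7) tubfloor (542, array([574.8, 209.7]), array([207.4, 603.4]), 30.3, 'z med', 34.8)
hbar (217, array([648.8, 196.1]), array([128.5,  28.1]), 71.0, 'z med', 197.5) housing (265, array([647.7, 195.6]), array([140. ,  35.4]), 70.9, 'z med', 148.5) rim (346, array([579.9, 220.9]), array([180.5, 182.6]), 70.4, 'z med', 105.8)
```

View pics/crop.png

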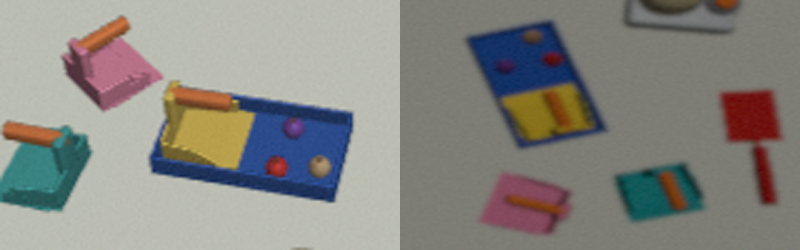

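The crop confirms it: the yellow scoop stands in the blue tray (left panel about (200,130)) with its mouth towards the beads. Pink and teal stand loose outside it. I'll refine the tray fit next.

```bash
python3 - <<'E'
from m import *
for n in("top","scene"):
    f=np.load("/tmp/%s.npz"%n); im,w=f["im"],f["w"]; hsv=cv2.cvtColor(im,cv2.COLOR_RGB2HSV).astype(int); H,S,V=[hsv[...,i] for i in range(3)]
    x,y,z=w[...,0],w[...,1],w[...,2]
    blue=(abs(x-560)<150)&(abs(y+225)<110)&(H>100)&(H<128)&(S>120)
    print(n,rect(blue,w,-3,35)); print(" walltop",rect(blue,w,21,32))
    yb=(abs(x-510)<80)&(abs(y+238)<80)&(H>18)&(H<34)&(S>120)
    print(" yel low",rect(yb,w,0,10)); 
    org=(abs(x-510)<60)&(abs(y+238)<60)&(H>3)&(H<18)&(S>130)&(z>55); print(" bar",rect(org,w,72,90))
    p=w[org&(z>73)][:,:2]; d=np.linalg.svd(p-p.mean(0))[2][0]; print(" bar axis",p.mean(0),np.degrees(np.arctan2(*(d*np.sign(d[0]))[::-1])))
E
```

```text
top (724, array([ 555.7, -222.7]), array([199.5, 104.6]), 17.1, 'z med', 4.5)
 walltop (53, array([ 556.7, -221.8]), array([197.3, 103.3]), 17.3, 'z med', 25.1)
 yel low (310, array([ 506.4, -238.9]), array([78. , 87.4]), 18.0, 'z med', 5.9)
 bar (63, array([ 503.4, -238.1]), array([60.7, 12.8]), 16.4, 'z med', 80.0)
 bar axis [ 503.30918614 -237.52368247] 17.89373545949725
scene (1471, array([ 557.2, -225.9]), array([206.1, 113.5]), 16.8, 'z med', 6.3)
 walltop (262, array([ 557.2, -225.6]), array([206.4, 110.3]), 17.1, 'z med', 24.4)
 yel low (532, array([ 504.7, -235.3]), array([82.3, 82.5]), 17.2, 'z med', 5.6)
 bar (123, array([ 502.2, -241.9]), array([67.3, 16.9]), 17.6, 'z med', 79.2)
 bar axis [ 504.55371807 -242.6839095 ] 16.459758986730694
```

Emit:
drive_tool:
  deltas: ".12 .12 0 0.005;.22 .23 0 .005;.24 .24 0 .005;.24 .24 0 .005;.24 .24 0 0;.24 .24 0 0;.24 .24 0 0;.24 .24 0 0;.24 .24 0 0;.24 .24 0 0"
  gripper: 0

```text
t: 0.93
eef_pos: [373.7, -378.4, 231.6]
tcp_rot: [-3.141, -0.0, 0.3]
ft_force: [0.7, -0.8, 0.5]
opening: 1.0
grip_force: 0.0
```

Emit:
drive_tool:
  deltas: ".24 .24 0 0;.24 .24 0 0;.24 .24 0 0;.24 .24 0 0;.20 .2 0 0;.1 .13 0 0;0 0 0 0;0 0 0 0"

```text
t: 1.6
eef_pos: [498.7, -250.4, 231.4]
tcp_rot: [-3.141, 0.0, 0.302]
ft_force: [0.5, 0.1, 0.2]
opening: 1.001
grip_force: 0.0
```

Emit:
drive_tool:
  deltas: ".06 .11 -.2 0;0 0 -.3 0;0 0 -.3 0;0 0 -.3 0;0 0 -.2 0;0 0 -.15 0;0 0 -.1 0;0 0 -.06 0;0 0 0 0;0 0 0 0"

```text
t: 2.43
eef_pos: [504.6, -241.0, 71.2]
tcp_rot: [3.141, -0.0, 0.299]
ft_force: [0.7, -0.4, -0.8]
opening: 1.001
grip_force: 0.0
```

```bash
python3 - <<'E'
from h import *
im,w=cloud("top"); im2,w2=cloud("scene")
save(np.hstack([cv2.resize(im2[205:325,185:345],(480,360),interpolation=2),cv2.resize(im[160:280,330:450],(320,360),interpolation=2)]),"p1.png")
s=env.state(); print(s["eef_pos"],s["ft_force"])
for n,(i,ww) in dict(top=(im,w),scene=(im2,w2)).items():
    hsv=cv2.cvtColor(i,cv2.COLOR_RGB2HSV).astype(int);x,y,z=[ww[...,k] for k in range(3)]
    o=(abs(x-510)<60)&(abs(y+238)<60)&(hsv[...,0]>3)&(hsv[...,0]<18)&(hsv[...,1]>130)&(z>72)&(z<90); q=ww[o]; print(n,len(q),q.mean(0) if len(q) else '')
E
```

```text
[ 504.93299101 -240.90856337   71.61275816] [0.28707882 0.91365278 0.602666  ]
top 0 
scene 32 [ 526.68267734 -235.48648933   78.03230524]
```

View pics/p1.png

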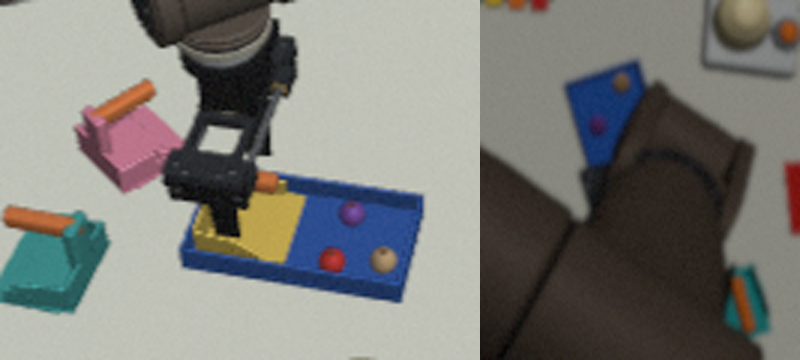

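The fingers straddle the orange bar (left panel about (265,183)), with the bead area ahead. I'll close now.

Emit:
drive_tool:
  deltas: "0 0 0 0;0 0 0 0;0 0 0 0;0 0 0 0;0 0 0 0;0 0 0 0"
  gripper: 1

```text
t: 3.03
eef_pos: [504.7, -240.5, 70.7]
tcp_rot: [3.141, -0.0, 0.3]
ft_force: [0.1, -0.2, 0.8]
opening: 0.64
grip_force: 0.0
```

Emit:
drive_tool:
  deltas: "0 0 0 0;0 0 0 0;0 0 0 0;0 0 0 0;0 0 0 0;0 0 0 0;0 0 0 0;0 0 0 0"

```text
t: 3.7
eef_pos: [504.6, -240.5, 70.6]
tcp_rot: [-3.142, 0.0, 0.3]
ft_force: [0.4, -0.4, -0.0]
opening: 0.163
grip_force: 30.0
```

Emit:
drive_tool:
  deltas: ".048 .015 -.005 0;.096 .03 0 0;.096 .03 0 0;.096 .03 0 0;.096 .03 0 0;.096 .03 0 0;.096 .03 0 0;.096 .03 0 0;.048 .015 0 0;.019 .006 0 0"

```text
t: 4.53
eef_pos: [583.5, -215.9, 70.5]
tcp_rot: [3.141, 0.001, 0.3]
ft_force: [-5.1, -1.9, 6.1]
opening: 0.169
grip_force: 30.0
```

Emit:
drive_tool:
  deltas: ".038 .012 0 0;.038 .012 0 0;.038 .012 0 0;.038 .012 0 0;.038 .012 0 0;.019 .006 0 0;.019 .006 0 0"

```text
t: 5.12
eef_pos: [605.7, -208.9, 70.5]
tcp_rot: [-3.141, 0.001, 0.3]
ft_force: [-4.5, -0.7, 5.0]
opening: 0.167
grip_force: 30.0
```

```bash
python3 - <<'E'
from h import *
im,w=cloud("top"); im2,w2=cloud("scene")
save(np.hstack([cv2.resize(im2[205:325,185:345],(480,360),interpolation=2),cv2.resize(im[160:280,330:450],(320,360),interpolation=2)]),"p2.png")
s=env.state(); print(s["eef_pos"],s["ft_force"],s["moment"])
E
```

```text
[ 605.94414016 -208.82956184   70.53894468] [-3.55472169 -0.87901784  5.85468223] [-0.17741108  0.78631134  0.01595391]
```

View pics/p2.png

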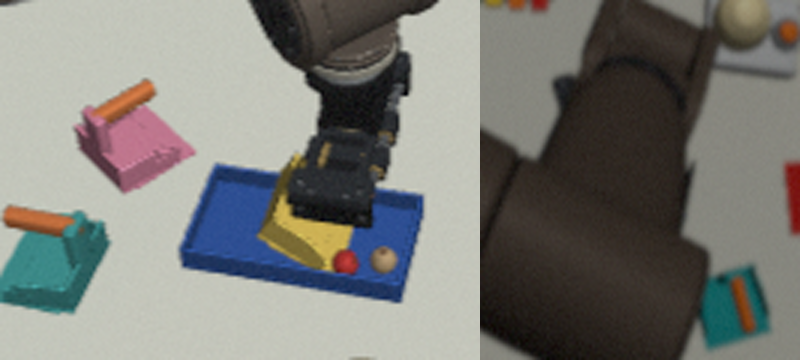

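The scoop looks tipped nose-down: its near edge runs (262,237) to (325,268), steeper than the tray edge. The red bead is at (345,262) and the wood one at (383,260). I'll measure the tilt.

```bash
cat > tilt.py <<'E'
from h import *
import sys
a=0.299; R=np.array([[np.cos(a),np.sin(a)],[-np.sin(a),np.cos(a)]])
def go(tag=None):
    im,w=cloud("scene"); s=env.state(); hsv=cv2.cvtColor(im,cv2.COLOR_RGB2HSV).astype(int);H,S=hsv[...,0],hsv[...,1]
    t=w.copy(); t[...,:2]=(w[...,:2]-[556.7,-224])@R.T
    near=(abs(t[...,0])<300)&(abs(t[...,1])<120)
    e=s["eef_pos"]; g=(R@(e[:2]-[556.7,-224])); print("TCP tray",g.round(1),e[2].round(1),"F",s["ft_force"].round(1),"M",s["moment"].round(2))
    y=near&(H>18)&(H<34)&(S>120); p=t[y]
    # near-side wall / low-z profile along x
    for lo in range(-100,130,10):
        q=p[(p[:,0]>=lo)&(p[:,0]<lo+10)]
        if len(q)>4: print(lo,len(q),"z",np.percentile(q[:,2],[2,50,98]).round(0),"y",np.percentile(q[:,1],[2,98]).round(0))
    for nm,mm in(("red",((H<5)|(H>174))&(S>150)),("pur",(H>128)&(H<170)&(S>70)),("wood",(H>5)&(H<20)&(S>60)&(S<150))):
        q=t[near&mm&(t[...,2]>8)&(t[...,2]<70)]; print(nm,len(q),np.median(q,0).round(0) if len(q) else '')
    if tag: save(im[190:330,175:355],tag,3.3)
if __name__=="__main__": go(*sys.argv[1:])
E
python3 tilt.py
```

```text
TCP tray [51.5 -0. ] 70.6 F [-2.8 -0.6  5.3] M [-0.16  0.72  0.02]
-30 34 z [39. 59. 67.] y [-41.  24.]
-20 97 z [34. 63. 83.] y [-43.  32.]
-10 54 z [27. 44. 98.] y [-43.  11.]
0 57 z [23. 29. 58.] y [-44.   2.]
10 80 z [ 15.  25. 172.] y [-86.   7.]
20 76 z [  8.  16. 132.] y [-80.  10.]
30 47 z [  4.   9. 137.] y [-82.  16.]
red 292 [245.  38.  29.]
pur 40 [-189.   37.   28.]
wood 245 [240.  39.  25.]
```

The scoop is tipped about 27° and the bar has slid in the pads. Pressing on the floor while pushing made the lip dig in. I'll release so it drops flat, then regrip further back and push without pressing.

Emit:
drive_tool:
  deltas: "0 0 0 0;0 0 0 0;0 0 0 0;0 0 0 0;0 0 0 0;0 0 0 0;0 0 0 0;0 0 0 0;0 0 0 0;0 0 0 0"
  gripper: 0

```text
t: 6.1
eef_pos: [606.2, -208.8, 70.2]
tcp_rot: [3.141, -0.0, 0.3]
ft_force: [0.0, -0.0, -0.6]
opening: 0.812
grip_force: 0.0
```

Emit:
drive_tool:
  deltas: "-.1 -.03 .3 0;-.3 -.09 .4 0;-.4 -.12 .4 0;-.35 -.11 .2 0;-.3 -.09 0 0;-.1 -.03 0 0;0 0 0 0"

```text
t: 6.68
eef_pos: [466.2, -251.3, 182.3]
tcp_rot: [3.141, -0.0, 0.297]
ft_force: [0.2, -0.8, -0.2]
opening: 0.999
grip_force: 0.0
```

```bash
python3 tilt.py p3.png; python3 - <<'E'
from tilt import *
im,w=cloud("scene"); hsv=cv2.cvtColor(im,cv2.COLOR_RGB2HSV).astype(int)
t=w.copy(); t[...,:2]=(w[...,:2]-[556.7,-224])@R.T
o=(abs(t[...,0])<110)&(abs(t[...,1])<60)&(hsv[...,0]>3)&(hsv[...,0]<18)&(hsv[...,1]>150)&(t[...,2]>50)
q=t[o]; print(len(q),np.percentile(q,[2,50,98],axis=0).round(0))
E
```

```text
TCP tray [-93.2   0.3] 182.0 F [0.2 0.1 0.8] M [ 0.01 -0.04 -0.05]
-50 21 z [ 2. 28. 81.] y [-36.  34.]
-40 161 z [ 2. 30. 81.] y [-41.  36.]
-30 75 z [ 1.  6. 35.] y [-43.  38.]
-20 77 z [ 2.  6. 32.] y [-43.  40.]
-10 75 z [ 2.  6. 32.] y [-44.  40.]
0 82 z [ 2.  5. 29.] y [-44.  42.]
10 83 z [ 2.  6. 25.] y [-44.  44.]
20 87 z [ 2.  6. 20.] y [-33.  44.]
30 80 z [1. 6. 9.] y [-33.  45.]
red 292 [244.  39.  30.]
pur 84 [65. 23. 24.]
wood 247 [239.  38.  24.]
145 [[-32. -10.  67.]
 [ -1.  -5.  78.]
 [ 28.   4.  83.]]
```

View pics/p3.png

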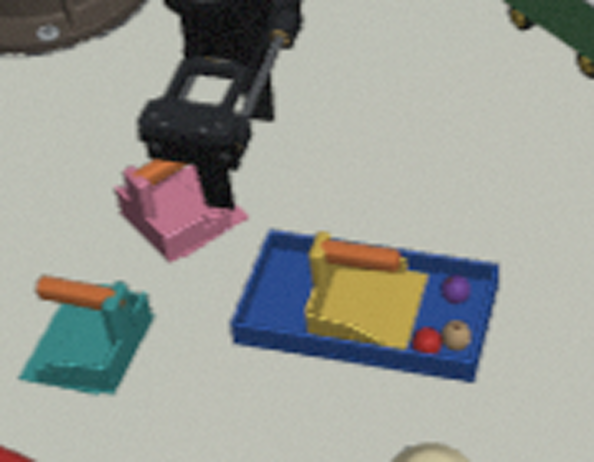

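The scoop lies flat again, with its origin at tray x≈-3. The beads are ahead of the lip: red (427,340), wood (457,335), purple (455,290). I'll regrip at bar x≈-18.

Emit:
drive_tool:
  deltas: ".15 .05 0 0;.3 .08 0 0;.2 .05 -.15 0;.06 .02 -.25 0;0 0 -.3 0;0 0 -.2 0;0 0 -.13 0;0 0 -.09 0;0 0 0 0;0 0 0 0"

```text
t: 7.62
eef_pos: [539.4, -230.4, 69.4]
tcp_rot: [-3.141, 0.0, 0.3]
ft_force: [1.1, -0.8, 0.5]
opening: 1.0
grip_force: 0.0
```

Emit:
drive_tool:
  deltas: "0 0 0 0;0 0 0 0;0 0 0 0;0 0 0 0;0 0 0 0;0 0 0 0;0 0 0 0;0 0 0 0;0 0 0 0;0 0 0 0"
  gripper: 1

```text
t: 8.45
eef_pos: [538.8, -230.8, 69.7]
tcp_rot: [3.142, 0.0, 0.3]
ft_force: [0.1, 0.3, 0.3]
opening: 0.356
grip_force: 0.0
```

Emit:
drive_tool:
  deltas: "0 0 0 0;0 0 0 0;0 0 0 0;0 0 0 0;0 0 0.003 0;0 0 0.003 0"

```text
t: 8.95
eef_pos: [538.7, -230.8, 70.3]
tcp_rot: [-3.142, 0.0, 0.3]
ft_force: [0.9, 0.2, -0.9]
opening: 0.167
grip_force: 30.0
```

Emit:
drive_tool:
  deltas: ".038 .012 0 0;.076 .024 0 0;.076 .024 0 0;.076 .024 0 0;.076 .024 0 0;.038 .012 0 0"

```text
t: 9.45
eef_pos: [577.9, -218.2, 70.2]
tcp_rot: [3.142, 0.0, 0.3]
ft_force: [-3.8, -2.6, -2.4]
opening: 0.165
grip_force: 30.0
```

```bash
python3 tilt.py p4.png
```

```text
TCP tray [21.9 -0.6] 70.0 F [-0.5 -0.6 -1.4] M [ 0.    0.23 -0.03]
-10 12 z [ 7. 26. 41.] y [-34.  -4.]
0 72 z [ 3. 14. 47.] y [-42.  15.]
10 53 z [ 2.  7. 35.] y [-42.  16.]
20 73 z [ 2.  7. 34.] y [-45.  39.]
30 82 z [ 3.  6. 35.] y [-44.  41.]
40 79 z [ 2.  6. 28.] y [-45.  39.]
50 81 z [ 2.  7. 42.] y [-45.  41.]
60 86 z [ 2.  6. 13.] y [-37.  41.]
70 37 z [ 4.  8. 25.] y [-41.  32.]
red 285 [245.  39.  30.]
pur 85 [83. 25. 24.]
wood 254 [239.  38.  24.]
```

View pics/p4.png

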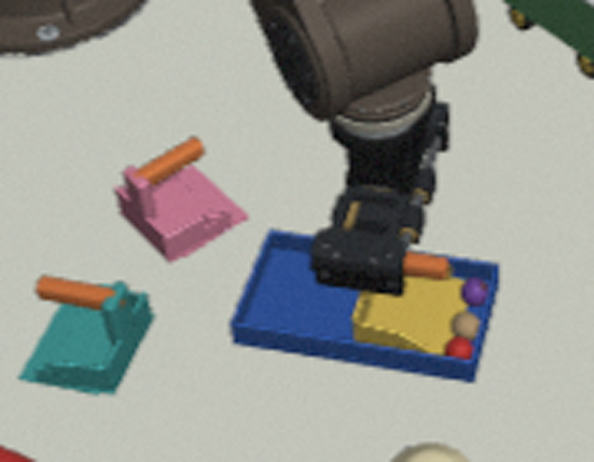

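Level this time, with all three beads pinned ahead of the lip at (475,291), (466,325) and (458,348). I'll continue to the end wall.

Emit:
drive_tool:
  deltas: ".048 .015 0 0;.057 .018 0 0;.048 .015 0 0;.029 .009 0 0;.019 .006 0 0;0 0 0 0"

```text
t: 10.0
eef_pos: [594.9, -213.1, 71.3]
tcp_rot: [-3.14, 0.005, 0.3]
ft_force: [-18.0, -6.9, 17.4]
opening: 0.169
grip_force: 30.0
```

```bash
cat >> tilt.py <<'E'
E
cat > beads.py <<'E'
from tilt import *
def beads(box=((-20,140),(-60,60),(4,90))):
    im,w=cloud("scene"); t=w.copy(); t[...,:2]=(w[...,:2]-[556.7,-224])@R.T
    hsv=cv2.cvtColor(im,cv2.COLOR_RGB2HSV).astype(int);H,S,V=hsv[...,0],hsv[...,1],hsv[...,2]
    m=np.ones(H.shape,bool)
    for k in range(3): m&=(t[...,k]>box[k][0])&(t[...,k]<box[k][1])
    v,u=np.mgrid[0:400,0:640]
    for nm,mm in(("red",((H<5)|(H>174))&(S>150)),("pur",(H>128)&(H<170)&(S>70)),("wood",(H>8)&(H<20)&(S>50)&(S<140)&(t[...,2]<50))):
        q=m&mm; print(nm,q.sum(),(np.median(t[q],0).round(0),(np.median(u[q]),np.median(v[q]))) if q.sum() else '')
    return im
if __name__=="__main__": beads()
E
python3 tilt.py; python3 beads.py
```

```text
TCP tray [39.6 -0.8] 71.3 F [-18.1  -6.5  17.9] M [-1.01  3.34 -0.2 ]
10 55 z [ 5. 19. 43.] y [-41.  15.]
20 55 z [ 5. 10. 47.] y [-42.  17.]
30 60 z [ 5. 10. 35.] y [-43.  14.]
40 69 z [ 3.  8. 34.] y [-44.  37.]
50 81 z [ 3.  7. 34.] y [-46.  38.]
60 84 z [ 4.  7. 64.] y [-58.  37.]
70 39 z [ 4.  8. 82.] y [-53.  27.]
80 8 z [ 1.  5. 26.] y [-3. 21.]
90 6 z [1. 5. 8.] y [ 9. 21.]
red 286 [245.  38.  30.]
pur 87 [83. 24. 26.]
wood 267 [237.  40.  25.]
red 37 (array([ 89., -42.,  27.]), (np.float64(314.0), np.float64(295.0)))
pur 57 (array([89., 20., 25.]), (np.float64(318.0), np.float64(278.0)))
wood 52 (array([ 89., -17.,  25.]), (np.float64(316.0), np.float64(288.0)))
```

Emit:
drive_tool:
  deltas: "-.01 -.003 -.01 0;-.01 -.003 -.005 0;-.019 -.006 0 0;-.019 -.006 0 0"

```text
t: 10.43
eef_pos: [592.1, -214.5, 69.9]
tcp_rot: [3.14, -0.003, 0.299]
ft_force: [3.5, 0.5, 3.4]
opening: 0.164
grip_force: 30.0
```

```bash
python3 tilt.py; python3 beads.py
```

```text
TCP tray [36.4 -1.4] 69.9 F [-0.3 -0.1  9.9] M [ 0.16 -0.22 -0.08]
10 69 z [ 4. 20. 45.] y [-43.  12.]
20 55 z [ 1.  8. 35.] y [-43.  15.]
30 55 z [ 3.  7. 35.] y [-43.  37.]
40 77 z [ 2.  7. 82.] y [-63.  37.]
50 79 z [ 3.  7. 30.] y [-45.  39.]
60 82 z [  2.   6. 134.] y [-83.  36.]
70 41 z [ 2.  9. 35.] y [-45.  31.]
80 7 z [ 3.  4. 14.] y [12. 18.]
red 288 [245.  38.  30.]
pur 82 [85. 23. 26.]
wood 252 [240.  39.  25.]
red 39 (array([ 88., -41.,  26.]), (np.float64(314.0), np.float64(295.0)))
pur 56 (array([89., 18., 26.]), (np.float64(318.0), np.float64(278.0)))
wood 48 (array([ 89., -17.,  25.]), (np.float64(316.0), np.float64(288.0)))
```

```bash
python3 - <<'E'
from h import *
im,_=cloud("scene"); save(im[255:320,255:340],"p5.png",7)
E
```

```text
(no output)
```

View pics/p5.png

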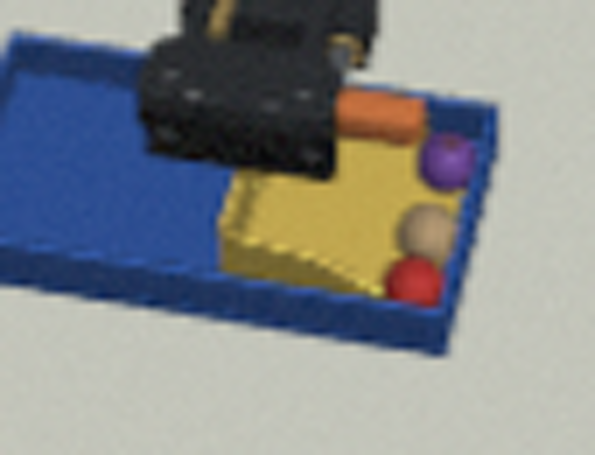

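Beads purple (448,160), wood (428,233) and red (415,283) sit on the front of the pan, between it and the end wall, with the lip about 5 mm short of the wall. Next is a pressed backward drag so the scoop pivots on its rear edge and the mouth comes up.

Emit:
drive_tool:
  deltas: "-.019 -.006 -.007 0;-.024 -.007 0 0;-.024 -.007 0 0"

```text
t: 10.83
eef_pos: [586.1, -216.4, 69.2]
tcp_rot: [3.139, -0.004, 0.299]
ft_force: [4.4, 2.9, 12.7]
opening: 0.168
grip_force: 30.0
```

```bash
python3 tilt.py; python3 beads.py
```

```text
TCP tray [29.8 -1.5] 69.2 F [2.4 1.1 7.9] M [ 0.31 -0.62 -0.04]
0 39 z [ 3. 20. 41.] y [-42.   6.]
10 61 z [ 3.  8. 43.] y [-42.  14.]
20 50 z [ 2.  7. 34.] y [-44.  15.]
30 70 z [ 1.  6. 33.] y [-44.  39.]
40 80 z [ 2.  6. 75.] y [-62.  38.]
50 78 z [ 1.  6. 45.] y [-46.  40.]
60 92 z [  2.   6. 132.] y [-76.  44.]
70 36 z [ 3.  8. 38.] y [-43.  34.]
red 287 [245.  38.  30.]
pur 91 [83. 25. 26.]
wood 252 [238.  37.  25.]
red 40 (array([ 89., -43.,  26.]), (np.float64(314.0), np.float64(295.0)))
pur 55 (array([89., 19., 26.]), (np.float64(318.0), np.float64(278.0)))
wood 48 (array([ 88., -18.,  25.]), (np.float64(316.0), np.float64(288.0)))
```

Friction at this grip point isn't enough to tilt it: the scoop only slides. I'll regrip nearer the rear of the bar (about -28), reload, and repeat with a firmer press.

Emit:
drive_tool:
  deltas: "0 0 .008 0;0 0 0 0;0 0 0 0;0 0 0 0;0 0 0 0;0 0 0 0;-.05 -.015 0 0;-.045 -.014 0 0;0 0 0 0"
  gripper: 0.55

```text
t: 11.68
eef_pos: [573.9, -219.4, 68.8]
tcp_rot: [-3.141, 0.001, 0.299]
ft_force: [0.8, 0.2, -0.7]
opening: 0.448
grip_force: 0.0
```

Emit:
drive_tool:
  deltas: "0 0 0 0;0 0 0 0;0 0 0 0;0 0 0 0;0 0 0 0;0 0 0 0;0 0 0 0;0 0 0 0;0 0 .003 0;0 0 0.003 0"
  gripper: 1

```text
t: 12.52
eef_pos: [574.8, -219.0, 69.3]
tcp_rot: [-3.141, 0.0, 0.3]
ft_force: [0.1, -0.4, -0.9]
opening: 0.313
grip_force: 30.0
```

```bash
python3 tilt.py|head -1; python3 beads.py; python3 - <<'E'
from tilt import *
im,w=cloud("scene"); hsv=cv2.cvtColor(im,cv2.COLOR_RGB2HSV).astype(int)
t=w.copy(); t[...,:2]=(w[...,:2]-[556.7,-224])@R.T
o=(abs(t[...,0])<130)&(abs(t[...,1])<60)&(hsv[...,0]>3)&(hsv[...,0]<18)&(hsv[...,1]>150)&(t[...,2]>50)
q=t[o]; print(len(q),np.percentile(q,[2,50,98],axis=0).round(0))
E
```

```text
TCP tray [18.8 -0.5] 69.4 F [ 0.1  0.2 -0.7] M [-0.05  0.05  0.02]
red 41 (array([ 89., -42.,  26.]), (np.float64(314.0), np.float64(295.0)))
pur 54 (array([90., 19., 25.]), (np.float64(318.0), np.float64(278.0)))
wood 50 (array([ 88., -16.,  27.]), (np.float64(316.0), np.float64(287.0)))
105 [[ 33. -10.  67.]
 [ 53.  -6.  78.]
 [ 76.   4.  84.]]
```

Emit:
drive_tool:
  deltas: ".029 .009 0 0;.038 .012 0 0;.029 .009 0 0;.019 .006 0 0;.01 .003 0 0;0 0 0 0"

```text
t: 13.17
eef_pos: [585.4, -215.5, 69.9]
tcp_rot: [-3.14, 0.005, 0.299]
ft_force: [-15.4, -5.5, 12.3]
opening: 0.312
grip_force: 30.0
```

```bash
python3 tilt.py; python3 beads.py
```

```text
TCP tray [29.9 -0.3] 69.9 F [-15.6  -4.7  12.6] M [-0.85  3.08 -0.36]
10 51 z [  6.  24. 162.] y [-41.  11.]
20 58 z [ 3.  8. 44.] y [-42.  14.]
30 71 z [ 2.  8. 35.] y [-45.  39.]
40 76 z [ 2.  7. 83.] y [-63.  37.]
50 83 z [ 2.  6. 33.] y [-46.  38.]
60 80 z [  2.   6. 139.] y [-74.  38.]
70 38 z [ 3.  7. 27.] y [-46.  30.]
80 8 z [ 3.  5. 13.] y [13. 19.]
90 9 z [ 2.  5. 21.] y [-29.  21.]
red 283 [245.  39.  30.]
pur 91 [83. 24. 26.]
wood 251 [236.  38.  25.]
red 37 (array([ 88., -42.,  28.]), (np.float64(314.0), np.float64(295.0)))
pur 53 (array([88., 18., 26.]), (np.float64(318.0), np.float64(278.0)))
wood 52 (array([ 88., -17.,  25.]), (np.float64(316.0), np.float64(288.0)))
```

Emit:
drive_tool:
  deltas: "-.01 -.003 -.01 0;-.01 -.003 -.01 0;-.019 -.006 0 0;-.019 -.006 0 0;-.019 -.006 0 0"

```text
t: 13.68
eef_pos: [581.5, -217.7, 68.9]
tcp_rot: [3.139, -0.004, 0.299]
ft_force: [4.0, 1.2, 7.7]
opening: 0.313
grip_force: 30.1
```

```bash
python3 tilt.py; python3 beads.py
```

```text
TCP tray [25.3 -1.4] 68.9 F [3.3 1.9 7.3] M [ 0.69 -0.66 -0.15]
10 69 z [ 2. 20. 43.] y [-43.  14.]
20 60 z [ 1.  7. 36.] y [-44.  35.]
30 77 z [ 2.  6. 33.] y [-45.  37.]
40 77 z [ 2.  6. 33.] y [-46.  36.]
50 76 z [  2.   6. 139.] y [-75.  37.]
60 81 z [ 2.  6. 27.] y [-47.  38.]
70 36 z [ 3.  8. 27.] y [-45.  40.]
80 6 z [ 3.  7. 26.] y [-3. 19.]
90 6 z [5. 6. 7.] y [ 9. 21.]
red 289 [245.  38.  30.]
pur 82 [85. 22. 27.]
wood 249 [238.  37.  25.]
red 39 (array([ 88., -42.,  27.]), (np.float64(314.0), np.float64(295.0)))
pur 54 (array([89., 19., 26.]), (np.float64(318.0), np.float64(278.0)))
wood 51 (array([ 88., -17.,  25.]), (np.float64(316.0), np.float64(288.0)))
```

Emit:
drive_tool:
  deltas: "0 0 -.02 0;-.019 -.006 0 0;-.019 -.006 0 0;-.019 -.006 0 0"

```text
t: 14.12
eef_pos: [577.0, -219.3, 68.3]
tcp_rot: [3.138, -0.006, 0.299]
ft_force: [5.5, 6.1, 17.1]
opening: 0.312
grip_force: 30.1
```

```bash
python3 tilt.py; python3 beads.py
```

```text
TCP tray [20.4 -1.4] 68.2 F [ 4.9  6.6 18.9] M [ 1.38 -1.   -0.15]
10 77 z [ 3. 19. 42.] y [-42.  13.]
20 70 z [ 2.  7. 36.] y [-45.  38.]
30 78 z [ 2.  7. 37.] y [-46.  39.]
40 81 z [ 5.  8. 74.] y [-47.  36.]
50 76 z [ 4.  9. 34.] y [-48.  36.]
60 84 z [ 5.  9. 30.] y [-49.  39.]
70 39 z [ 8. 13. 33.] y [-48.  41.]
80 7 z [ 7.  9. 31.] y [-6. 21.]
90 6 z [ 7. 10. 15.] y [-16.  21.]
red 295 [244.  38.  30.]
pur 77 [85. 21. 29.]
wood 250 [235.  37.  27.]
red 47 (array([ 88., -42.,  31.]), (np.float64(313.0), np.float64(294.0)))
pur 53 (array([89., 17., 31.]), (np.float64(318.0), np.float64(277.0)))
wood 55 (array([ 87., -17.,  31.]), (np.float64(315.0), np.float64(287.0)))
```

It is tilting: the lip is up about 5 mm, the rear is pinned, and the beads have been lifted. I'll continue.

Emit:
drive_tool:
  deltas: "-.019 -.006 -.003 0;-.019 -.006 0 0;-.019 -.006 0 0;-.019 -.006 0 0"

```text
t: 14.55
eef_pos: [569.1, -222.0, 67.4]
tcp_rot: [3.138, -0.006, 0.299]
ft_force: [5.1, 2.3, 11.5]
opening: 0.315
grip_force: 30.0
```

```bash
python3 tilt.py; python3 beads.py
```

```text
TCP tray [12.1 -1.8] 67.4 F [ 4.4  3.3 14.7] M [ 0.81 -1.1  -0.19]
0 27 z [12. 31. 41.] y [-40.  -9.]
10 83 z [ 3. 10. 38.] y [-44.  36.]
20 78 z [ 5.  9. 38.] y [-44.  37.]
30 82 z [ 6. 10. 39.] y [-46.  39.]
40 80 z [ 7. 12. 39.] y [-47.  37.]
50 80 z [ 8. 13. 36.] y [-49.  39.]
60 58 z [ 9. 16. 35.] y [-49.  43.]
70 17 z [13. 17. 37.] y [-47.  20.]
80 25 z [13. 17. 21.] y [-42.  37.]
90 15 z [15. 18. 21.] y [-30.  40.]
red 296 [243.  38.  31.]
pur 77 [74. 24. 33.]
wood 253 [235.  37.  30.]
red 50 (array([ 82., -42.,  37.]), (np.float64(311.0), np.float64(292.0)))
pur 51 (array([75., 20., 35.]), (np.float64(314.0), np.float64(274.0)))
wood 56 (array([ 76., -16.,  36.]), (np.float64(311.0), np.float64(284.0)))
```

Emit:
drive_tool:
  deltas: "-.019 -.006 -.003 0;-.019 -.006 0 0;-.01 -.003 0 0;0 0 0 0"

```text
t: 14.98
eef_pos: [564.0, -223.7, 66.7]
tcp_rot: [3.138, -0.005, 0.299]
ft_force: [4.6, 2.4, 9.9]
opening: 0.316
grip_force: 30.0
```

```bash
python3 tilt.py p6.png; python3 beads.py
```

```text
TCP tray [ 7.1 -1.9] 66.7 F [ 3.7  2.2 10. ] M [ 0.51 -1.   -0.  ]
0 38 z [ 9. 29. 42.] y [-42.  22.]
10 36 z [ 6. 22. 37.] y [-44.  16.]
20 26 z [ 6. 25. 84.] y [-63.  16.]
30 58 z [  8.  13. 114.] y [-75.  40.]
40 67 z [11. 15. 40.] y [-48.  39.]
50 87 z [12. 16. 37.] y [-47.  42.]
60 98 z [14. 18. 36.] y [-48.  40.]
70 88 z [16. 20. 23.] y [-43.  39.]
80 89 z [17. 21. 25.] y [-45.  40.]
red 279 [247.  39.  30.]
pur 75 [18. 22. 29.]
wood 266 [236.  38.  27.]
red 25 (array([ 38., -31.,  35.]), (np.float64(296.0), np.float64(287.0)))
pur 45 (array([24., 16., 27.]), (np.float64(296.0), np.float64(275.0)))
wood 53 (array([ 25., -11.,  30.]), (np.float64(293.0), np.float64(282.0)))
```

View pics/p6.png

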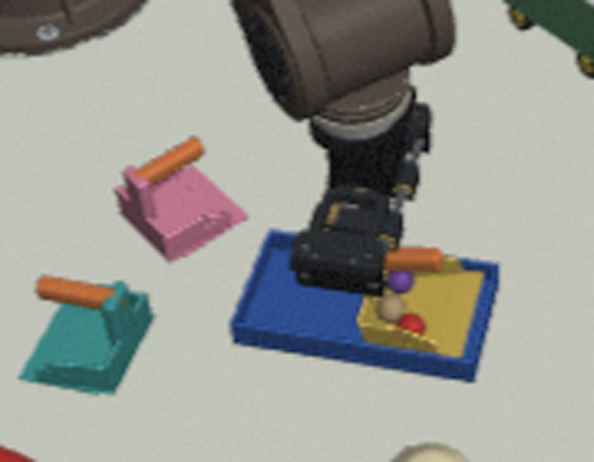

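All three beads are at the back of the mouth-up pan: purple (400,280), wood (390,308), red (411,325). I'll lift straight up.

Emit:
drive_tool:
  deltas: "0 0 .03 0;0 0 .08 0;0 0 .13 0;0 0 .18 0;0 0 .22 0;0 0 .22 0;0 0 .2 0;0 0 .15 0;0 0 .1 0;0 0 .05 0"

```text
t: 15.92
eef_pos: [561.8, -223.4, 202.4]
tcp_rot: [3.141, -0.001, 0.3]
ft_force: [0.4, 0.1, -1.3]
opening: 0.311
grip_force: 30.0
```

```bash
python3 - <<'E'
from beads import *
beads(((-20,140),(-60,60),(100,260)))
im,w=cloud("scene"); t=w.copy(); t[...,:2]=(w[...,:2]-[556.7,-224])@R.T; hsv=cv2.cvtColor(im,cv2.COLOR_RGB2HSV).astype(int)
m=(hsv[...,0]>18)&(hsv[...,0]<34)&(hsv[...,1]>120)&(abs(t[...,1])<55)&(t[...,2]>100); p=t[m]
for lo in range(-20,110,10):
    q=p[(p[:,0]>=lo)&(p[:,0]<lo+10)]
    if len(q)>4: print(lo,len(q),np.percentile(q[:,2],[5,50]).round(0))
print(env.state()["eef_pos"].round(1),env.state()["ft_force"].round(1))
E
```

```text
red 25 (array([ 36., -29., 170.]), (np.float64(293.0), np.float64(253.0)))
pur 57 (array([ 22.,  18., 165.]), (np.float64(293.0), np.float64(240.0)))
wood 0 
0 70 [145. 162.]
10 46 [143. 161.]
20 43 [143. 152.]
30 85 [145. 150.]
40 100 [146. 150.]
50 116 [148. 152.]
60 111 [151. 154.]
70 97 [152. 155.]
80 76 [154. 157.]
[ 561.7 -223.3  201.3] [-0.  -0.6 -2. ]
```

Emit:
drive_tool:
  deltas: "-.017 .036 0 -.004;-.034 .072 0 -.01;-.055 .118 0 -.016;-.077 .163 0 -.02;-.094 .2 0 -.02;-.106 .226 0 -.02;-.106 .226 0 -.02;-.106 .226 0 -.02;-.106 .226 0 -.02;-.106 .226 0 -.02"

```text
t: 16.85
eef_pos: [479.6, -50.2, 199.9]
tcp_rot: [3.142, 0.002, -0.238]
ft_force: [0.6, 0.3, -0.9]
opening: 0.314
grip_force: 30.0
```

Emit:
drive_tool:
  deltas: "-.09 .23 0 -.02;-.05 .235 0 -.01;-.01 .24 0 -.001;.03 .24 0 0;.06 .24 0 0;.08 .22 0 0;.08 .18 0 0;.06 .13 0 0;.04 .08 0 0;.02 .04 0 0"

```text
t: 17.68
eef_pos: [503.0, 132.7, 200.3]
tcp_rot: [3.141, 0.001, -0.331]
ft_force: [-0.2, 0.2, -0.4]
opening: 0.31
grip_force: 30.0
```

```bash
cat > tro.py <<'E'
from h import *
b=np.radians(-19.1); RT=np.array([[np.cos(b),np.sin(b)],[-np.sin(b),np.cos(b)]]); O=np.array([576,222.])
def rep(cam="scene",zmin=36):
    im,w=cloud(cam); t=w.copy(); t[...,:2]=(w[...,:2]-O)@RT.T; hsv=cv2.cvtColor(im,cv2.COLOR_RGB2HSV).astype(int);H,S=hsv[...,0],hsv[...,1]
    s=env.state(); print("TCP trolley",(RT@(s["eef_pos"][:2]-O)).round(1),s["eef_pos"].round(1),"yaw",s["tcp_rot"][2].round(3),"F",s["ft_force"].round(1))
    box=(abs(t[...,0])<130)&(abs(t[...,1])<85)&(t[...,2]>zmin)&(t[...,2]<260)
    for nm,mm in(("red",((H<5)|(H>174))&(S>150)),("pur",(H>128)&(H<170)&(S>70)),("wood",(H>8)&(H<19)&(S>40)&(S<140))):
        q=box&mm&(t[...,0]<50); print(nm,q.sum(),np.median(t[q],0).round(0) if q.sum() else '')
    p=t[box&(H>18)&(H<34)&(S>120)]
    for lo in range(-100,90,15):
        q=p[(p[:,0]>=lo)&(p[:,0]<lo+15)]
        if len(q)>4: print(lo,len(q),"z",np.percentile(q[:,2],[5,50,95]).round(0),"y",np.percentile(q[:,1],[5,95]).round(0))
    return im
if __name__=="__main__": rep(); print("--top"); rep("top")
E
python3 tro.py
```

```text
TCP trolley [ -39.6 -108.2] [503.1 132.7 200.4] yaw -0.331 F [-0.4  0.2 -1.5]
red 0 
pur 15 [-19. -83. 164.]
wood 2 [-58. -40. 135.]
-55 7 z [157. 160. 167.] y [-84. -76.]
-40 5 z [159. 163. 169.] y [-82. -68.]
-25 26 z [142. 150. 169.] y [-83. -67.]
-10 37 z [144. 158. 173.] y [-80. -65.]
5 39 z [147. 153. 170.] y [-84. -63.]
20 24 z [150. 153. 158.] y [-83. -64.]
35 8 z [151. 154. 157.] y [-83. -67.]
--top
TCP trolley [ -39.7 -109. ] [502.8 132.  200.5] yaw -0.332 F [ 0.7 -0.3 -1.5]
red 0 
pur 0 
wood 0
```

Emit:
drive_tool:
  deltas: ".02 .05 0 0;.04 .11 0 0;.06 .18 0 0;.07 .2 0 0;.06 .18 0 0;.05 .15 0 0;.03 .1 0 0;.02 .05 0 0;0 0 0 0;0 0 0 0"

```text
t: 18.62
eef_pos: [537.7, 233.8, 200.8]
tcp_rot: [3.141, 0.0, -0.332]
ft_force: [-0.4, 0.1, -1.4]
opening: 0.31
grip_force: 30.0
```

```bash
python3 tro.py
```

```text
TCP trolley [-40.   -1.7] [537.7 233.5 200.8] yaw -0.332 F [-0.2 -0.4 -1.3]
red 10 [-20. -24. 163.]
pur 36 [-20.  18. 162.]
wood 40 [-20.  -5. 163.]
-55 40 z [156. 164. 211.] y [-30.  32.]
-40 75 z [146. 170. 190.] y [-44.  34.]
-25 76 z [141. 149. 170.] y [-46.  40.]
-10 92 z [145. 149. 172.] y [-47.  40.]
5 90 z [148. 152. 170.] y [-48.  41.]
20 36 z [151. 154. 165.] y [-48.  42.]
35 7 z [154. 157. 157.] y [-48. -38.]
65 13 z [188. 199. 202.] y [-66. -20.]
--top
TCP trolley [-39.9  -1.8] [537.7 233.4 201. ] yaw -0.332 F [-0.3 -0.3 -1.1]
red 11 [-27. -26. 167.]
pur 0 
wood 0 
-10 5 z [145. 146. 149.] y [-22. -15.]
5 51 z [146. 152. 173.] y [-46.  -2.]
20 69 z [151. 154. 158.] y [-43.   6.]
35 44 z [150. 155. 160.] y [-44.  15.]
50 19 z [73. 85. 97.] y [-29.  31.]
```

Beads still aboard; now I'll lower the scoop into the tub and tip it by pushing the lip against the wall on the housing side.

Emit:
drive_tool:
  deltas: "0 0 -.04 0;0 0 -.08 0;0 0 -.12 0;0 0 -.12 0;0 0 -.07 0;0 0 -.03 0;.02 -.007 0 0;.04 -.013 0 0;.04 -.013 0 0;.02 -.007 0 0"

```text
t: 19.55
eef_pos: [550.9, 229.9, 155.5]
tcp_rot: [-3.141, -0.001, -0.332]
ft_force: [0.3, -1.2, -1.1]
opening: 0.316
grip_force: 30.0
```

```bash
python3 tro.py
```

```text
TCP trolley [-26.2  -0.9] [550.9 229.8 155.3] yaw -0.332 F [-0.7 -0.3 -1.9]
red 12 [ -7. -24. 118.]
pur 26 [-12.  15. 122.]
wood 59 [ -6.  -5. 120.]
-40 55 z [109. 121. 165.] y [-38.  31.]
-25 71 z [ 99. 124. 148.] y [-43.  32.]
-10 49 z [ 97. 102. 126.] y [-46.  12.]
5 52 z [ 99. 103. 125.] y [-47.  16.]
20 23 z [104. 112. 125.] y [-49.  -3.]
50 7 z [137. 147. 182.] y [-70. -37.]
65 5 z [179. 180. 183.] y [-64. -62.]
--top
TCP trolley [-26.6  -0.9] [550.5 229.8 155.3] yaw -0.332 F [-1.1 -0.3 -1.3]
red 11 [-13. -28. 123.]
pur 0 
wood 3 [-17. -61. 259.]
-10 16 z [100. 238. 259.] y [-59. -16.]
5 9 z [100. 102. 249.] y [-57. -15.]
20 44 z [102. 106. 123.] y [-45.  -2.]
35 67 z [103. 108. 113.] y [-43.   4.]
50 46 z [102. 109. 114.] y [-44.  12.]
```

Emit:
drive_tool:
  deltas: "-.04 .013 0 0;-.04 .013 -.04 0;0 0 -.06 0;0 0 -.03 0;.04 -.013 0 0;.06 -.02 0 0;.06 -.02 0 0;.04 -.013 0 0;.03 -.01 0 0;.03 -.01 0 0"

```text
t: 20.48
eef_pos: [562.2, 225.5, 141.9]
tcp_rot: [3.138, 0.013, -0.332]
ft_force: [-32.3, 10.9, 13.3]
opening: 0.308
grip_force: 29.8
```

```bash
python3 tro.py
```

```text
TCP trolley [-13.5  -1.2] [562.8 225.3 141.8] yaw -0.332 F [-28.2   9.1  11.9]
red 14 [ -9. -25. 107.]
pur 28 [ -8.  11. 146.]
wood 55 [ -7.  -4. 109.]
-40 41 z [100. 111. 156.] y [-35.  26.]
-25 46 z [ 86. 108. 125.] y [-44.  17.]
-10 62 z [ 85.  89. 128.] y [-47.  24.]
5 36 z [ 87.  92. 114.] y [-48.  27.]
20 23 z [ 91. 100. 110.] y [-51. -37.]
50 9 z [123. 139. 150.] y [-69. -42.]
--top
TCP trolley [-13.4  -1.2] [563.  225.2 141.7] yaw -0.332 F [-28.3   9.9  11.6]
red 0 
pur 0 
wood 2 [ -5. -55. 245.]
-10 8 z [ 88. 239. 247.] y [-61. -23.]
5 30 z [ 88. 220. 247.] y [-67. -18.]
20 7 z [ 91.  95. 199.] y [-60. -16.]
35 42 z [91. 94. 98.] y [-44.  -6.]
50 28 z [ 91.  97. 105.] y [-43.  -1.]
```

Emit:
drive_tool:
  deltas: "0 0 .02 0;0 0 .03 0;.01 -.003 .03 0"

```text
t: 20.83
eef_pos: [566.5, 224.2, 149.7]
tcp_rot: [3.139, 0.006, -0.332]
ft_force: [-7.1, 1.6, 0.8]
opening: 0.301
grip_force: 29.9
```

```bash
python3 tro.py
```

```text
TCP trolley [-8.9 -1. ] [567.3 224.  150.3] yaw -0.332 F [-11.1   2.2   6. ]
red 13 [ -9. -27. 114.]
pur 26 [ -9.  15. 117.]
wood 59 [ -6.  -7. 116.]
-40 35 z [105. 117. 124.] y [-39.  26.]
-25 49 z [ 93. 114. 152.] y [-44.  17.]
-10 59 z [ 90.  95. 144.] y [-45.  20.]
5 52 z [ 92.  96. 120.] y [-47.  26.]
20 21 z [ 94. 103. 113.] y [-49. -31.]
50 5 z [140. 146. 149.] y [-69. -37.]
--top
TCP trolley [-8.6 -0.9] [567.6 224.  150.2] yaw -0.332 F [ 1.1 -2.4 -0.7]
red 0 
pur 0 
wood 4 [ -5. -53. 254.]
-10 7 z [ 95. 254. 257.] y [-63. -24.]
5 24 z [ 93. 228. 255.] y [-59. -18.]
20 17 z [ 93.  99. 257.] y [-72. -14.]
35 26 z [93. 97. 99.] y [-42.  -4.]
50 26 z [ 94.  98. 107.] y [-43.  -3.]
```

Emit:
drive_tool:
  deltas: ".028 -.01 .03 0;.028 -.01 .035 0;.028 -.01 .035 0;.028 -.01 .035 0"

```text
t: 21.27
eef_pos: [581.1, 219.5, 163.9]
tcp_rot: [-3.141, -0.001, -0.332]
ft_force: [-0.2, 0.8, -0.7]
opening: 0.132
grip_force: 0.0
```

```bash
python3 tro.py
```

```text
TCP trolley [ 6.3 -0.6] [581.8 219.4 164.7] yaw -0.332 F [ 0.5 -0.1  0.6]
red 12 [ -4. -27.  58.]
pur 13 [ 11. -16. 193.]
wood 44 [  2. -10.  60.]
-40 20 z [47. 54. 69.] y [-27.  24.]
-25 95 z [ 53.  79. 112.] y [-35.  10.]
-10 5 z [36. 38. 85.] y [-14.  -5.]
--top
TCP trolley [ 5.9 -0.7] [581.3 219.4 164.3] yaw -0.332 F [-0.2  1.3 -0.5]
red 2 [-13. -32.  65.]
pur 0 
wood 0 
-40 12 z [ 41.  65. 244.] y [-81. -29.]
-25 9 z [47. 60. 68.] y [-44. -35.]
20 5 z [46. 51. 57.] y [-12. -10.]
35 14 z [49. 52. 55.] y [-12.   0.]
```

The post slipped out of the pads and the scoop dropped into the tub, beads and all. I'll open, lift clear and look.

Emit:
drive_tool:
  deltas: "0 0 .2 0;0 0 .4 0;0 0 .4 0;-.2 -.1 .3 0;-.4 -.3 .1 0;-.4 -.4 0 0;-.3 -.4 0 0;-.1 -.3 0 0;0 -.1 0 0;0 0 0 0"
  gripper: 0

```text
t: 22.2
eef_pos: [463.0, 80.7, 302.3]
tcp_rot: [-3.141, -0.002, -0.335]
ft_force: [-0.1, -0.3, 0.3]
opening: 0.686
grip_force: 0.0
```

```bash
python3 - <<'E'
from tro import *
im=rep(); im2=rep("top")
save(np.hstack([cv2.resize(im[140:220,315:405],(450,400),interpolation=2),cv2.resize(im2[155:240,220:300],(340,400),interpolation=2)]),"p7.png")
for cam in("scene","top"):
    im,w=cloud(cam); t=w.copy(); t[...,:2]=(w[...,:2]-O)@RT.T; h=cv2.cvtColor(im,cv2.COLOR_RGB2HSV).astype(int)
    o=(t[...,0]>-80)&(t[...,0]<58)&(abs(t[...,1])<85)&(h[...,0]>3)&(h[...,0]<18)&(h[...,1]>150)&(t[...,2]>60)&(t[...,2]<170)
    q=t[o]; 
    if len(q)>5:
        d=np.linalg.svd(q-q.mean(0))[2][0]; d*=np.sign(d[0]); print(cam,"bar",len(q),np.percentile(q,[3,50,97],axis=0).round(0).tolist(),"axis",d.round(2))
E
```

```text
TCP trolley [ -60.4 -169.3] [463.5  81.8 302.1] yaw -0.334 F [ 0.5  0.4 -0. ]
red 12 [  5. -27.  58.]
pur 0 
wood 13 [  3. -12.  56.]
-40 49 z [39. 49. 92.] y [-30.  27.]
-25 79 z [ 40.  78. 111.] y [-28.   8.]
TCP trolley [ -60.5 -168.6] [463.7  82.5 301.8] yaw -0.333 F [-0.9 -0.1  0.6]
red 0 
pur 0 
wood 0 
-10 5 z [57. 61. 67.] y [36. 37.]
20 12 z [ 37.  47. 103.] y [-11.  39.]
35 36 z [36. 38. 42.] y [-27.  39.]
50 48 z [37. 48. 72.] y [-46.  35.]
scene bar 60 [[-19.0, -14.0, 99.0], [2.0, -8.0, 109.0], [24.0, 2.0, 114.0]] axis [1.   0.   0.02]
top bar 22 [[23.0, -10.0, 103.0], [31.0, -4.0, 110.0], [40.0, 4.0, 114.0]] axis [0.92 0.38 0.11]
```

View pics/p7.png

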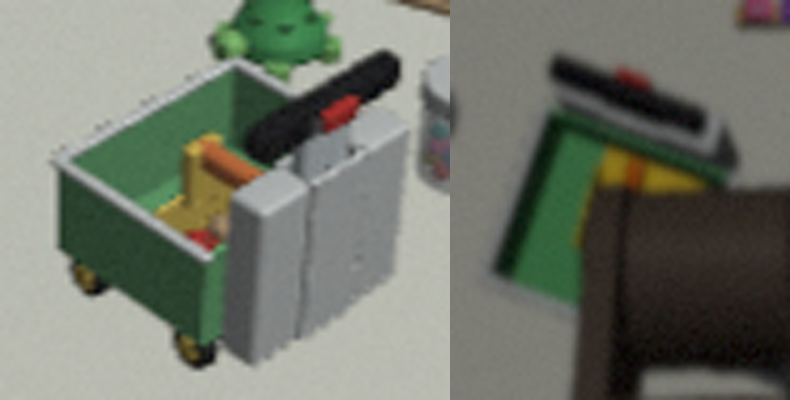

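The scoop sits flat and upright in the tub with its lip at the housing-side wall; the bar is at (230,160) and the red and wood beads are in its pan at (205,240) and (218,225). I'll regrip it properly on the bar.

Emit:
drive_tool:
  deltas: ".1 .12 0 0;.2 .24 0 0;.25 .28 0 0;.25 .28 0 0;.2 .24 -.1 0;.12 .14 -.2 0;.036 .04 -.3 0;0 0 -.3 0;0 0 -.3 0;0 0 -.25 0"

```text
t: 23.23
eef_pos: [578.0, 217.9, 153.7]
tcp_rot: [3.14, 0.002, -0.33]
ft_force: [1.5, 0.3, 0.2]
opening: 0.998
grip_force: 0.0
```

Emit:
drive_tool:
  deltas: "0 0 -.2 0;0 0 -.15 0;0 0 -.1 0;0 0 0 0;0 0 0 0"

```text
t: 23.65
eef_pos: [578.7, 217.1, 111.4]
tcp_rot: [3.141, 0.001, -0.331]
ft_force: [-0.6, -0.3, 1.1]
opening: 1.001
grip_force: 0.0
```

```bash
python3 tro.py
```

```text
TCP trolley [ 4.4 -3.7] [578.9 217.  112.1] yaw -0.331 F [0.4 0.4 0.8]
red 12 [  5. -26.  58.]
pur 21 [ 12. -19. 238.]
wood 31 [  7. -15. 143.]
-40 37 z [38. 48. 65.] y [-35.  27.]
-25 60 z [ 40.  76. 110.] y [-18.  10.]
-10 5 z [54. 96. 97.] y [-56.  -1.]
5 5 z [ 93.  97. 100.] y [-56. -19.]
--top
TCP trolley [ 4.5 -3.8] [579.  216.9 112.5] yaw -0.331 F [ 0.5 -0.7 -0.7]
red 0 
pur 1 [ -1. -58. 201.]
wood 4 [ 23. -61. 216.]
5 6 z [197. 200. 209.] y [-57. -51.]
```

Emit:
drive_tool:
  deltas: "0 -.01 -.06 0;0 0 -.05 0;0 0 0 0;0 0 0 0"

```text
t: 24.08
eef_pos: [578.5, 215.3, 100.4]
tcp_rot: [3.141, 0.0, -0.332]
ft_force: [-0.8, -0.4, 0.2]
opening: 1.0
grip_force: 0.0
```

Emit:
drive_tool:
  deltas: "0 0 0 0;0 0 0 0;0 0 0 0;0 0 0 0;0 0 0 0;0 0 0 0;0 0 0 0;0 0 0 0;0 0 0 0;0 0 0 0"
  gripper: 1

```text
t: 24.92
eef_pos: [578.6, 215.4, 100.6]
tcp_rot: [3.142, 0.0, -0.332]
ft_force: [-0.3, 1.2, 0.1]
opening: 0.354
grip_force: 0.0
```

Emit:
drive_tool:
  deltas: "0 0 0 0;0 0 0 0;0 0 0 0;0 0 0 0;0 0 0 0"

```text
t: 25.33
eef_pos: [578.5, 215.4, 100.5]
tcp_rot: [3.141, 0.0, -0.332]
ft_force: [-0.6, 0.8, -0.8]
opening: 0.169
grip_force: 30.0
```

Emit:
drive_tool:
  deltas: "0 0 .04 0;0 0 .08 0;0 0 .1 0;0 0 .08 0;0 0 .04 0;0 0 0 0"

```text
t: 25.83
eef_pos: [578.8, 215.6, 136.1]
tcp_rot: [-3.141, -0.001, -0.332]
ft_force: [-0.0, 0.8, -0.6]
opening: 0.168
grip_force: 30.0
```

```bash
python3 tro.py
```

```text
TCP trolley [ 4.6 -5.3] [578.6 215.5 135.4] yaw -0.332 F [-0.3  0.1 -0.9]
red 17 [  8. -32.  93.]
pur 24 [ 6. 15. 93.]
wood 45 [  7. -11.  97.]
-40 50 z [ 71.  83. 100.] y [-34.  32.]
-25 78 z [ 76. 102. 144.] y [-47.   7.]
-10 36 z [ 73.  92. 154.] y [-48. -15.]
5 30 z [ 70.  82. 112.] y [-51. -16.]
20 17 z [69. 84. 92.] y [-52. -27.]
50 5 z [110. 126. 132.] y [-69. -65.]
--top
TCP trolley [ 4.6 -5.4] [578.6 215.4 134.9] yaw -0.332 F [-0.1 -0.5 -1.1]
red 0 
pur 0 
wood 2 [  8. -66. 239.]
5 6 z [113. 239. 243.] y [-69. -38.]
20 18 z [ 67. 151. 242.] y [-62. -20.]
35 10 z [67. 72. 76.] y [-29. -17.]
```

Emit:
drive_tool:
  deltas: ".03 -.01 .01 0;.03 -.01 .02 0;.03 -.01 .025 0;.03 -.01 .025 0"

```text
t: 26.27
eef_pos: [590.0, 211.3, 141.9]
tcp_rot: [3.14, 0.003, -0.332]
ft_force: [-3.3, 1.7, -3.3]
opening: 0.165
grip_force: 30.0
```

```bash
python3 tro.py
```

```text
TCP trolley [17.5 -5.4] [590.8 211.1 142.5] yaw -0.332 F [-3.9 -0.4 -2.8]
red 18 [ 15. -33.  97.]
pur 21 [ 14.   8. 102.]
wood 38 [ 14. -14. 144.]
-40 11 z [80. 90. 93.] y [-34.  14.]
-25 117 z [ 79.  98. 131.] y [-47.  15.]
-10 40 z [ 79. 101. 151.] y [-51. -10.]
5 41 z [ 75.  93. 135.] y [-51. -19.]
20 20 z [ 75.  86. 103.] y [-53. -27.]
50 5 z [107. 124. 131.] y [-68. -63.]
--top
TCP trolley [17.3 -5.4] [590.6 211.2 142.4] yaw -0.332 F [-4.8  0.7 -1.7]
red 0 
pur 0 
wood 1 [ 22. -70. 245.]
35 8 z [70. 74. 78.] y [-29. -22.]
50 11 z [ 68.  76. 101.] y [-30. -17.]
```

Emit:
drive_tool:
  deltas: ".02 -.007 .03 0;.02 -.007 .03 0;.02 -.007 .03 0;0 0 0 0;0 0 0 0;0 0 0 0"

```text
t: 26.87
eef_pos: [596.0, 209.4, 151.9]
tcp_rot: [3.141, 0.001, -0.332]
ft_force: [-7.4, 2.4, -0.7]
opening: 0.167
grip_force: 30.0
```

```bash
python3 tro.py
```

```text
TCP trolley [23.  -5.4] [596.  209.4 151.9] yaw -0.332 F [-7.7  1.7 -1. ]
red 0 
pur 8 [ 30. -25. 174.]
wood 16 [ 25. -23. 232.]
-25 120 z [ 91. 101. 129.] y [-47.  18.]
-10 93 z [ 86.  93. 144.] y [-50.  21.]
5 62 z [ 86. 100. 176.] y [-51.  12.]
20 28 z [ 83.  94. 107.] y [-53. -33.]
35 6 z [ 87.  95. 100.] y [-52. -44.]
50 9 z [110. 140. 189.] y [-74. -43.]
65 6 z [177. 180. 181.] y [-64. -59.]
--top
TCP trolley [23.  -5.4] [596.  209.4 151.9] yaw -0.332 F [-6.8  1.2 -1.3]
red 8 [ 43. -30. 103.]
pur 2 [ 25. -70. 255.]
wood 0 
-25 8 z [ 93. 108. 206.] y [-68. -45.]
```

Beads have rolled down to the lip against the wall. I'll back off so they drop into the tub.

Emit:
drive_tool:
  deltas: "-.09 .03 0 0;-.16 .055 0 0;-.12 .04 0 0;-.04 .01 0 0;0 0 0 0;0 0 0 0;0 0 0 0;0 0 0 0"

```text
t: 27.63
eef_pos: [556.2, 222.6, 151.6]
tcp_rot: [-3.141, -0.001, -0.332]
ft_force: [-0.1, -0.3, -1.5]
opening: 0.165
grip_force: 30.0
```

```bash
python3 tro.py
```

```text
TCP trolley [-19.   -5.9] [556.1 222.6 151.6] yaw -0.332 F [-0.2 -0.2 -0.7]
red 0 
pur 7 [-13.   5. 183.]
wood 18 [-10. -22. 225.]
-70 80 z [ 90.  98. 123.] y [-47.  18.]
-55 117 z [ 88.  97. 155.] y [-50.  27.]
-40 103 z [ 84.  89. 155.] y [-50.  31.]
-25 88 z [ 81.  86. 111.] y [-52.  32.]
-10 86 z [78. 82. 97.] y [-52.  28.]
5 25 z [ 75.  79. 195.] y [-74. -13.]
50 8 z [132. 147. 186.] y [-66. -40.]
--top
TCP trolley [-19.1  -6. ] [555.9 222.6 151.5] yaw -0.332 F [ 0.3 -0.2 -1.1]
red 10 [ 44. -32.  57.]
pur 0 
wood 19 [38. -8. 58.]
-25 6 z [127. 253. 256.] y [-68. -37.]
-10 9 z [ 80.  85. 188.] y [-51. -24.]
5 8 z [50. 80. 83.] y [-26. -16.]
```

Emit:
drive_tool:
  deltas: "0 0 .05 0;0 0 .12 0;0 0 .18 0;0 0 .15 0;0 0 .1 0;-.03 -.08 .05 0;-.07 -.2 0 0;-.1 -.3 0 0;-.12 -.34 0 0;-.12 -.34 0 0"

```text
t: 28.57
eef_pos: [510.3, 95.4, 216.1]
tcp_rot: [3.141, 0.001, -0.331]
ft_force: [0.9, -0.1, -1.0]
opening: 0.166
grip_force: 30.0
```

Emit:
drive_tool:
  deltas: "-.12 -.34 0 0;-.12 -.34 0 0;-.08 -.22 -.05 0;-.04 -.12 -.15 0;-.02 -.06 -.25 0;0 0 -.3 0;0 0 -.25 0;0 0 -.15 0;0 0 -.08 0;0 0 0 0"

```text
t: 29.4
eef_pos: [472.6, -11.4, 92.2]
tcp_rot: [3.141, 0.003, -0.332]
ft_force: [-0.5, 0.4, -0.8]
opening: 0.166
grip_force: 30.0
```

```bash
python3 - <<'E'
from tro import *
for cam in ("scene","top"):
    im,w=cloud(cam); t=w.copy(); t[...,:2]=(w[...,:2]-O)@RT.T; hsv=cv2.cvtColor(im,cv2.COLOR_RGB2HSV).astype(int);H,S=hsv[...,0],hsv[...,1]
    s=env.state(); print(cam,s["eef_pos"].round(1),s["ft_force"].round(1))
    box=(t[...,0]>-80)&(t[...,0]<58)&(abs(t[...,1])<82)&(t[...,2]>25)&(t[...,2]<75)
    for nm,mm in(("red",((H<5)|(H>174))&(S>150)),("pur",(H>128)&(H<170)&(S>70)),("wood",(H>6)&(H<22)&(S>40))):
        q=box&mm; print(nm,q.sum(),np.median(t[q],0).round(0) if q.sum() else '')
    y=(H>18)&(H<34)&(S>120)&(abs(w[...,0]-500)<110)&(abs(w[...,1])<100); p=t[y]; p=p[p[:,2]<110]
    for lo in range(-100,100,15):
        q=p[(p[:,0]>=lo)&(p[:,0]<lo+15)]
        if len(q)>4: print(lo,len(q),"z",np.percentile(q[:,2],[5,50,95]).round(0))
E
```

```text
scene [473.2 -11.3  93.3] [ 0.1 -0.3 -0.8]
red 0 
pur 0 
wood 0 
-70 95 z [31. 40. 66.]
-55 117 z [26. 34. 95.]
-40 105 z [24. 29. 78.]
-25 133 z [20. 26. 48.]
-10 127 z [16. 22. 39.]
5 37 z [16. 19. 24.]
top [473.7 -11.3  94. ] [ 0.2  0.3 -0.8]
red 13 [ 42. -33.  58.]
pur 20 [44. 19. 57.]
wood 39 [ 43. -15.  56.]
```

All three beads are on the tub floor, at trolley (42,-33), (44,19) and (43,-15). I'll flatten the scoop on the bench and release it.

Emit:
drive_tool:
  deltas: "0 0 -.1 0;-.02 .007 -.06 0;-.03 .01 -.03 0;-.03 .01 -.03 0;-.03 .01 -.03 0;0 0 -.01 0;0 0 0 0"

```text
t: 30.08
eef_pos: [461.4, -7.0, 68.7]
tcp_rot: [3.141, 0.001, -0.332]
ft_force: [-7.3, 2.9, 15.9]
opening: 0.168
grip_force: 30.0
```

Emit:
drive_tool:
  deltas: "0 0 0 0;0 0 0 0;0 0 0 0;0 0 0 0;0 0 0 0;0 0 0 0;0 0 0 0;0 0 0 0;0 0 0 0;0 0 0 0"
  gripper: 0

```text
t: 30.92
eef_pos: [462.5, -7.5, 67.6]
tcp_rot: [3.141, 0.0, -0.332]
ft_force: [-0.1, 0.0, 0.2]
opening: 0.808
grip_force: 0.0
```

Emit:
drive_tool:
  deltas: "0 0 .1 0;0 0 .25 0;0 0 .4 0;0 0 .4 0;0 0 .4 0;0 .1 .3 0;.1 .3 .1 0;.2 .35 0 0;.2 .35 0 0;.2 .35 0 0"

```text
t: 31.75
eef_pos: [533.1, 139.2, 263.2]
tcp_rot: [-3.141, -0.001, -0.332]
ft_force: [1.0, -0.8, -0.2]
opening: 0.999
grip_force: 0.0
```

```bash
cat > fin.py <<'E'
from tro import *
def rect(p): r=cv2.minAreaRect(p[:,:2].astype(np.float32)); return np.round(r[0],1),np.round(r[1],1),round(r[2],1)
for cam in ("scene","top"):
    im,w=cloud(cam); t=w.copy(); t[...,:2]=(w[...,:2]-O)@RT.T; hsv=cv2.cvtColor(im,cv2.COLOR_RGB2HSV).astype(int);H,S,V=hsv[...,0],hsv[...,1],hsv[...,2]
    y=(H>18)&(H<34)&(S>120)&(abs(w[...,0]-490)<110)&(abs(w[...,1]+10)<100)&(w[...,2]<120); p=t[y]
    print(cam,env.state()["eef_pos"].round(1),"scoop",len(p), rect(w[y]) if len(p)>5 else '',np.percentile(p[:,2],[2,50,98]).round(0) if len(p) else '')
    n=(t[...,0]>40)&(t[...,0]<110)&(abs(t[...,1])<85)
    hb=n&(t[...,2]>165)&(t[...,2]<320); b=hb&(V<75)&(S<110); rd=hb&((H<6)|(H>173))&(S>140)
    for nm,m in(("black",b),("red",rd)):
        q=t[m]; print(nm,len(q),np.percentile(q,[3,50,97],axis=0).round(0).tolist() if len(q)>3 else '')
    h=n&(t[...,2]>143)&(t[...,2]<155); print("housing",rect(t[h]) if h.sum()>5 else '')
E
python3 fin.py
```

```text
scene [535.8 143.8 262.7] scoop 649 (array([458.1,  -7.7]), array([92. , 87.5]), 69.1) [-2.  3. 71.]
black 236 [[66.0, -63.0, 179.0], [79.0, -18.0, 196.0], [85.0, 56.0, 202.0]]
red 33 [[83.0, -14.0, 185.0], [88.0, -0.0, 192.0], [91.0, 17.0, 198.0]]
housing (array([76.6,  0.3]), array([142. ,  36.6]), 88.8)
top [534.2 141.3 262.2] scoop 426 (array([459.2,  -5.8]), array([88., 83.]), 71.5) [-4.  3. 77.]
black 23 [[68.0, 37.0, 197.0], [76.0, 55.0, 200.0], [81.0, 63.0, 205.0]]
red 0 
housing
```

Scoop lies flat on the bench at about (459,-7). Next, the handle: turn 90° and go above the grip bar.

Emit:
drive_tool:
  deltas: ".11 .05 0 .039;.11 .055 0 .039;.11 .055 0 .039;.11 .055 0 .039;.11 .055 0 .039;.11 .055 0 .039;.11 .055 0 .039;.11 .055 0 .039;.11 .055 0 .039;.11 .055 0 .039"

```text
t: 32.68
eef_pos: [642.8, 191.7, 262.4]
tcp_rot: [-3.141, 0.001, 0.899]
ft_force: [-0.0, 0.1, 0.1]
opening: 0.996
grip_force: 0.0
```

Emit:
drive_tool:
  deltas: "0 0 0 .039;0 0 0 .039;0 0 0 .032;0 0 0 0;0 0 0 0"

```text
t: 33.1
eef_pos: [642.4, 191.6, 262.5]
tcp_rot: [-3.141, 0.0, 1.235]
ft_force: [0.0, -0.3, -0.5]
opening: 0.996
grip_force: 0.0
```

Emit:
drive_tool:
  deltas: ".043 .069 0 0;0 0 -.1 0;0 0 -.2 0;0 0 -.2 0;0 0 -.15 0;0 0 -.08 0;0 0 -.035 0;0 0 0 0;0 0 0 0"

```text
t: 33.85
eef_pos: [647.2, 199.1, 186.6]
tcp_rot: [3.141, -0.0, 1.239]
ft_force: [0.2, 0.1, -0.2]
opening: 1.002
grip_force: 0.0
```

```bash
python3 fin.py; python3 - <<'E'
from tro import *
e=env.state(); print((RT@(e["eef_pos"][:2]-O)).round(1),e["eef_pos"].round(1),e["ft_force"].round(1),e["joints"].round(2))
E
```

```text
scene [647.3 199.  187. ] scoop 648 (array([458.1,  -6.2]), array([92.7, 85.7]), 69.4) [-2.  3. 71.]
black 580 [[45.0, -61.0, 183.0], [80.0, -20.0, 286.0], [105.0, 26.0, 317.0]]
red 34 [[82.0, -13.0, 183.0], [88.0, 1.0, 192.0], [91.0, 22.0, 197.0]]
housing (array([77.5, -2.1]), array([136.7,  35.7]), 89.3)
top [647.2 199.  187.1] scoop 425 (array([459.3,  -5.4]), array([86.3, 83.3]), 71.4) [-3.  3. 79.]
black 36 [[62.0, -62.0, 192.0], [71.0, -53.0, 200.0], [80.0, -42.0, 204.0]]
red 0 
housing (array([ 71.1, -57.5]), array([26.8, 34.5]), 54.1)
[74.8  1.6] [647.2 199.  187.1] [-0.1  0.4  0.1] [ 0.2   0.61  1.47 -0.    1.06  0.53]
```

Centred on the bar at trolley x 74.8. Squeezing.

Emit:
drive_tool:
  deltas: "0 0 0 0;0 0 0 0;0 0 0 0;0 0 0 0;0 0 0 0;0 0 0 0;0 0 0 0;0 0 0 0;0 0 0 0;0 0 0 0"
  gripper: 1

```text
t: 34.78
eef_pos: [646.9, 198.9, 186.1]
tcp_rot: [3.142, 0.0, 1.239]
ft_force: [0.4, 1.3, -0.0]
opening: 0.358
grip_force: 0.0
```

Emit:
drive_tool:
  deltas: "0 0 0 0;0 0 0 0;0 0 0 0;0 0 0 0;0 0 0 0;0 0 0 0"

```text
t: 35.28
eef_pos: [646.8, 199.0, 186.1]
tcp_rot: [-3.142, -0.0, 1.239]
ft_force: [1.2, 1.0, -0.4]
opening: 0.216
grip_force: 30.0
```

The opening is 20.5 mm, so the button is fully pressed in. Pulling up.

Emit:
drive_tool:
  deltas: "0 0 .02 0;0 0 .05 0;0 0 .06 0;0 0 .06 0;0 0 .06 0;0 0 .06 0;0 0 .06 0;0 0 .06 0;0 0 .06 0;0 0 .06 0"

```text
t: 36.12
eef_pos: [646.8, 199.0, 241.7]
tcp_rot: [3.142, -0.0, 1.239]
ft_force: [1.6, 0.9, -2.3]
opening: 0.219
grip_force: 30.0
```

Emit:
drive_tool:
  deltas: "0 0 .06 0;0 0 .06 0;0 0 .06 0;0 0 .06 0;0 0 .06 0;0 0 .06 0;0 0 .04 0;0 0 .03 0;0 0 .01 0;0 0 0 0"

```text
t: 36.95
eef_pos: [646.8, 199.0, 285.4]
tcp_rot: [3.141, -0.0, 1.239]
ft_force: [-1.1, 1.9, -1.7]
opening: 0.22
grip_force: 30.0
```

Emit:
drive_tool:
  deltas: "0 0 .008 0;0 0 .006 0;0 0 0 0;0 0 0 0"

```text
t: 37.28
eef_pos: [646.8, 199.0, 286.1]
tcp_rot: [-3.141, 0.0, 1.239]
ft_force: [0.4, 0.8, -4.8]
opening: 0.217
grip_force: 30.0
```

```bash
python3 fin.py
```

```text
scene [646.8 198.9 286.1] scoop 651 (array([458.7,  -7.6]), array([93.4, 86.1]), 71.9) [-2.  3. 73.]
black 336 [[60.0, -63.0, 261.0], [81.0, -10.0, 297.0], [94.0, 45.0, 318.0]]
red 0 
housing (array([76.6, -0.3]), array([140.9,  36.5]), 89.5)
top [646.8 198.9 286.1] scoop 426 (array([459.4,  -4.9]), array([87. , 82.8]), 70.9) [-3.  3. 78.]
black 46 [[62.0, -62.0, 290.0], [71.0, -52.0, 299.0], [80.0, -41.0, 303.0]]
red 0 
housing (array([ 73.4, -41.9]), array([52.2, 31.7]), 88.4)
```

Emit:
drive_tool:
  deltas: "0 0 .006 0;0 0 0 0;0 0 0 0;0 0 0 0"

```text
t: 37.72
eef_pos: [646.8, 198.9, 286.2]
tcp_rot: [-3.141, 0.001, 1.239]
ft_force: [2.6, 3.4, -15.9]
opening: 0.218
grip_force: 30.0
```

```bash
python3 - <<'E'
from tro import *
im,w=cloud("top"); t=w.copy(); t[...,:2]=(w[...,:2]-O)@RT.T; hsv=cv2.cvtColor(im,cv2.COLOR_RGB2HSV).astype(int);H,S=hsv[...,0],hsv[...,1]
box=(t[...,0]>-80)&(t[...,0]<58)&(abs(t[...,1])<82)&(t[...,2]>25)&(t[...,2]<75)
for nm,mm in(("red",((H<5)|(H>174))&(S>150)),("pur",(H>128)&(H<170)&(S>70)),("wood",(H>6)&(H<22)&(S>40))): print(nm,(box&mm).sum())
s=env.state(); print(s["t"],s["eef_pos"].round(1),s["ft_force"].round(1),s["opening"],s["grip_force"])
if s["opening"]<.24 and s["grip_force"]>25 and s["eef_pos"][2]>285.5: print(env.job_done())
E
```

```text
red 12
pur 0
wood 32
37.7667 [646.8 198.9 286.2] [  3.1   2.9 -16.1] 0.21794886619535972 29.99558597803116
the job is handed in; nothing more can be done
None
```

The job is handed in at 37.8 s: all three beads ended up in the tub, the scoop is flat and upright on the bench, and the handle is held fully out at its second stop with the button squeezed. The scoop did slip from the grip once and drop into the tub with the beads still in it, so I regripped it there to tip them out. In the last check the purple bead was out of the camera's view; it had been seen on the tub floor just after tipping.

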